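# Shake the baking beads into the tart tin

## Task

Turn the dial on the jar's sifter lid until its largest opening lies over the pour window, then pick up the jar and shake all five baking beads out into the tart tin. Lay the jar back in its own bay of the rack, and leave the tin and the other things on the counter where they stand.

Things in the scene. Friction and masses are not known exactly. Their poses are not given: they have to be found in the camera images.
- jar: Octagonal glass jar, 56 mm across flats, 3 mm walls, 122 mm long with its lid, 0.35 kg; lid round, 67 mm, from z = 98 mm. Origin: centre of its base; z: along the jar to the lid. It lies in the rack, axis 40 deg up, +x on top; grip its flats at y = +-28 mm, bare from z = 45 to 95 mm. The lid's pour window is a third of a circle about -x (below), level with the inner wall.
- dial (a joint): The lid's dial, 63 mm wide, turns freely round and round about the jar's z, counter-clockwise positive seen from outside; light friction (0.012 N m), no clicks, stays where left. 0 or 6.283: the open third lies over the pour window, the fin on the jar's +x side. 2.09: fine holes lie over it, 4.19: 9 mm holes, both too small for a bead. Start 1.4 to 4.9.
- dial_fin (a point): Middle of the fin on the dial's face, across from the open third: a radial rib 6 mm thick, from 11.5 to 31.5 mm off the axis, standing 14 mm above the face (the face is at jar z = 121.5 mm). This point is 21.5 mm off the axis, at jar z = 128.5 mm. Its x points outward along the fin, z out of the face. Push the fin sideways with closed fingertips.
- jar_mouth (a point): Centre of the lid's outer face, on the jar's axis at z = 122 mm. Axes as the jar.
- rack: Fixed wooden rack, base 125 x 215 mm, with two sloping bays at y = +-55 mm. Origin on the counter, base from x = -32 to 92 mm; lids face -x, y runs across the bays. In each bay a jar lies on a slat 36 mm wide (40 deg slope) against an end stop at its base, between cheeks that cover its lowest 40 mm with 3 mm play a side. A jar's origin lies at x = 45, z = 56.5 mm.
- tart_tin: Loose fluted dark-steel tart tin lined with paper, 180 mm across the rim, 160 mm at the foot, 30 mm high, floor 4 mm thick, 0.4 kg. Origin under its centre.
- bead1: One of five alike steel baking beads, a ball 14 mm across, 12 g, inside the glass jar at its base end. Origin: its centre. It rolls once its path slopes by more than about 20 deg.
- bead2: One of five alike steel baking beads, a ball 14 mm across, 12 g, inside the glass jar at its base end. Origin: its centre. It rolls once its path slopes by more than about 20 deg.
- bead3: One of five alike steel baking beads, a ball 14 mm across, 12 g, inside the glass jar at its base end. Origin: its centre. It rolls once its path slopes by more than about 20 deg.
- bead4: One of five alike steel baking beads, a ball 14 mm across, 12 g, inside the glass jar at its base end. Origin: its centre. It rolls once its path slopes by more than about 20 deg.
- bead5: One of five alike steel baking beads, a ball 14 mm across, 12 g, inside the glass jar at its base end. Origin: its centre. It rolls once its path slopes by more than about 20 deg.
- sticks_jar: Second jar in the other bay: same glass, origin and axes, but a plain closed cap and cinnamon sticks inside. Leave it. The two jars may be in either bay.
- mug: White mug, 80 mm wide, 92 mm high, loose. Leave it. Origin under its centre.
- timer: Round white kitchen timer, 62 mm wide, 57 mm high, loose. Leave it. Origin under its centre.
- pastry_brush: Pastry brush lying flat, about 155 mm long, 30 mm wide, 14 mm high, loose. Leave it. Origin under it, bristles to its +x.
- cutter: Steel ring pastry cutter, 72 mm wide, 40 mm high, loose. Leave it. Origin under its centre.
- cactus: Small cactus in a clay pot, 70 mm wide, 97 mm high, loose. Leave it. Origin under its centre.
Not all that is in view belongs to the job. Leave any brown look-alike of the tart_tin alone.

How it is judged:
By the outcome, as a careful person would: the job done as asked, in the order asked, and still so for the second after the job is handed in, with the robot touching nothing.
It also fails if it takes over 67 s, if anything falls off the work surface, if the arm or the gripper's body presses on something with over 40 N, if the wrist force passes 120 N, or if a joint passes its speed limit or range.

## Robot

A 7-joint arm with a two-finger parallel gripper is mounted at the origin on the work surface. World frame = base frame: x ahead of the robot, y to its left, z up, the work surface at z = 0. Lengths are in mm, angles in degrees, forces in N, time in s.
With the tool pointing down it reaches from about 350 to 900 mm from the base axis. Payload 7.2 kg.
Tool frame: the origin (TCP) lies at the very end of the fingers, on their centre line; the grasp point (between the pads) lies 19 mm behind it; z points along the fingers, y is the line along which they close (so a half turn about z gives the same grasp; the last joint's range is limited). The gripper opens to 88 mm and grips with 3 to 60 N. Pads are 20 mm wide; open, the fingers measure 115 mm over their backs; the gripper's body (75 mm by 178 mm) begins 61 mm behind the grasp point.
Start: joints at [-80.226, 23.554, -0.728, 91.456, 0.321, 64.991, -4.71], TCP at [147.845, 607.265, 222.653] pointing down, gripper open.
Joint ranges: [-169.25, 169.25], [-16.82, 113.86], [-84.01, 82.57], [7.8, 145.47], [-59.2, 239.2], [7.22, 106.19], [-163.78, 163.78]. Speed limits (degrees/s): [136.94, 136.94, 172.46, 172.46, 180, 180, 180].

## Interface

Orientations are given as [roll, pitch, yaw] about the fixed x, y, z axes, in that order (R = Rz(yaw) Ry(pitch) Rx(roll)).
In Python, from station import movep, servo_line, movej, move_gripper, hold, ik, read_camera, camera_info, MotionError, finish_job, get_time_s, get_qpos, get_qd, get_joint_efforts, get_eef_pos, get_orientation, get_contact_force, get_torque, get_opening, get_grasp_force gives the robot as it stands. Calls block until the motion is done:
- movep(position, orientation): joint-space move of the TCP to a pose.
- servo_line(position, rate=150, orientation=None, force_limit=None): straight line of the TCP; orientation=None keeps the orientation; rate is the mean speed in mm/s. With force_limit (N) it stops when the force on the tool has changed by that much, and returns True; else False.
- movej(angles): joint-space move.
- move_gripper(opening, strength=None): opening from 0.0 (shut) to 1.0 (fully open); strength is the grip in N (None keeps the last); returns when the fingers have stopped.
- hold(seconds).
- ik(position, orientation): joint angles nearest the present ones, or None.
- read_camera(name): name is "scene" or "top" or "wrist"; returns (picture, depth): 384x512x3 uint8, blue, green, red; 384x512 float32, mm along the optical axis (not along the pixel's ray), 0 where there is no reading.
- camera_info(name): a dict with "mtx" (3x3 intrinsics, pixels), "R" (3x3) and "t" (3): a world point X has camera coordinates R X + t; the wrist camera has in their place "mount" (4x4, takes a point from camera to tool coordinates, whose origin is the TCP and whose axes are the flange's). Camera axes: x right, y down, z forward; pixel columns grow to the right and rows downward; lengths in mm; the calibration is good to about 2 mm. A picture is of the moment at which its call begins: read the wrist's pose just before it. camera_info takes no time and is no camera call.
A pose or a line that the arm cannot do raises MotionError and nothing moves.
- finish_job(): hands the job in; it is judged then, once.
Readings, each from a call of its own:
- get_time_s(): time.
- get_qpos(): joint angles.
- get_qd(): joint speeds.
- get_joint_efforts(): joint torques, N m.
- get_eef_pos(): TCP position.
- get_orientation(): TCP orientation.
- get_contact_force(): force on the tool from outside, world axes, zero at the start.
- get_torque(): the same for the moment, N m.
- get_opening(): opening from 0.0 (shut) to 1.0 (fully open).
- get_grasp_force(): force on a finger pad.
Only numpy, scipy, OpenCV 4.12 (cv2) and the standard library are available. Lean on these libraries where they do the work, as an engineer would, in place of code of your own. Each camera call takes 0.05 s, during which the arm holds its last target. There are 200 camera calls.

## Working session

There is one attempt and no reset: what is moved stays moved. The work goes in short steps, each a Python script; the robot and the scene stay as the last script left them, time stands still between calls to the robot, and variables do not carry over. Pictures are saved under pics/ and viewed, at most 10 in all, crops included, and the job is handed in when it is done.

```bash
ls; mkdir -p pics; python3 - <<'E'
from station import *
import cv2,numpy as np
ims=[]
for n in ("scene","top"):
    p,d=read_camera(n); np.savez(f'{n}.npz',p=p,d=d,**camera_info(n)); cv2.imwrite(f'pics/{n}0.png',cv2.resize(p,(800,600),interpolation=cv2.INTER_CUBIC)); 
    i=camera_info(n); print(n,i, -i['R'].T@i['t'])
print(camera_info('wrist'),get_time_s(),get_orientation())
E
```

```text
pics
scene {'mtx': array([[357.79483349,   0.        , 256.13302877],
       [  0.        , 357.79483349, 190.56918333],
       [  0.        ,   0.        ,   1.        ]]), 'R': array([[ 0.38954242,  0.92094966,  0.01041267],
       [ 0.70990902, -0.29303558, -0.64043683],
       [-0.5867588 ,  0.25686936, -0.76794026]]), 't': array([-215.50261539, -301.78114771, 1547.31706565])} [1206.08647798 -287.42390022  997.21925835]
top {'mtx': array([[393.5422974 ,   0.        , 252.64664242],
       [  0.        , 393.5422974 , 191.28411786],
       [  0.        ,   0.        ,   1.        ]]), 'R': array([[-1.84212174e-02, -9.99830176e-01,  5.27371707e-04],
       [-9.97091409e-01,  1.83317372e-02, -7.39774957e-02],
       [ 7.39552649e-02, -1.88859333e-03, -9.97259772e-01]]), 't': array([   8.28424596,  518.22762945, 1518.82029744])} [ 404.54816553    1.65126029 1552.99119626]
{'mtx': array([[297.63766069,   0.        , 253.89576872],
       [  0.        , 297.63766069, 192.09899792],
       [  0.        ,   0.        ,   1.        ]]), 'mount': array([[ 8.86651751e-04, -9.55718249e-01, -2.94281908e-01,
         8.09183338e+01],
       [ 9.99999583e-01,  7.83194556e-04,  4.69407214e-04,
         9.60723178e-01],
       [-2.18141052e-04, -2.94282202e-01,  9.55718545e-01,
        -1.62004470e+02],
       [ 0.00000000e+00,  0.00000000e+00,  0.00000000e+00,
         1.00000000e+00]])} 0.1 [-1.79917959e+02  5.81041348e-03  1.66317423e+02]
```

View pics/scene0.png

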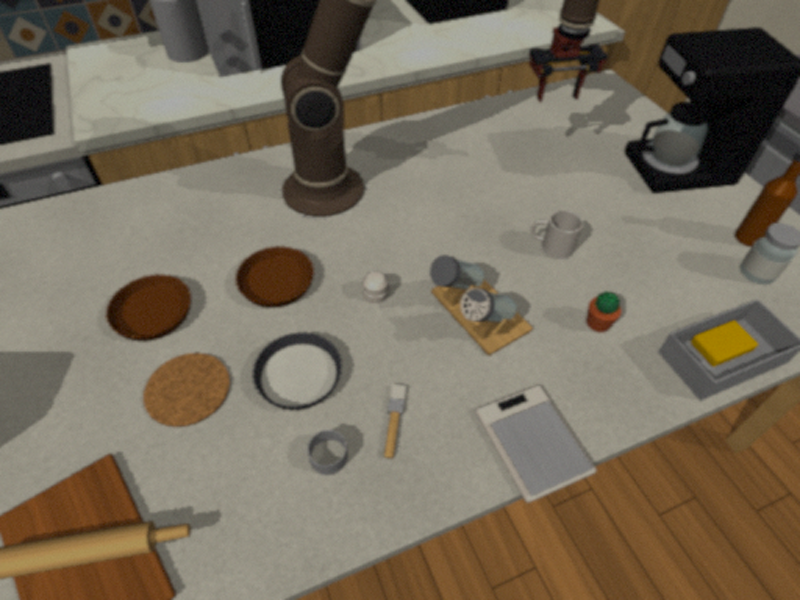

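View pics/top0.png

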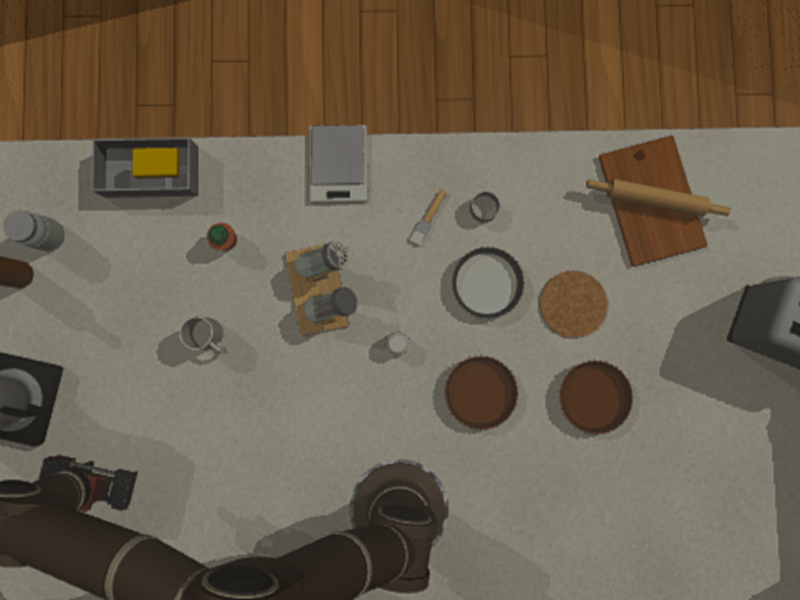

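The dark-steel tin with white paper is at top (488,282) and scene (298,371). The brown look-alikes at top (480,392) and (596,397) are not it. The sifter jar has holes in its lid and lies at top (325,258), scene (477,303). The plain-capped sticks jar is at top (335,303). I'll confirm both in an enlarged crop.

```bash
cat > h.py <<'E'
from station import *
import cv2,numpy as np
from scipy.spatial.transform import Rotation as Ro
def load(n): return np.load(f'{n}.npz')
def pix2w(f,u,v,z=None):
    """pixel -> world, with depth (z None) or on plane z"""
    r=f['R'].T@np.linalg.inv(f['mtx'])@np.array([u,v,1.]); c=-f['R'].T@f['t']
    if z is None: return c+r*np.median(f['d'][int(v)-1:int(v)+2,int(u)-1:int(u)+2])
    return c+r*(z-c[2])/r[2]
E
python3 - <<'E'
from h import *
t=load('top');s=load('scene')
a=cv2.resize(t['p'][140:230,170:260],(400,400),interpolation=cv2.INTER_CUBIC)
b=cv2.resize(s['p'][155:235,265:345],(400,400),interpolation=cv2.INTER_CUBIC)
cv2.imwrite('pics/c1.png',np.hstack([a,b]))
k=1/1.5625
for nm,u,v,z in [('tin',488,283,30),('cutter',485,207,40),('brush',428,217,10),('timer',397,343,57),('mug',198,334,92),('cactus',221,237,90),('lidS',345,254,None),('lidC',345,302,None),('tin',488,283,None),('timer',397,343,None)]:
    print(nm,pix2w(t,u*k,v*k,z).round())
print('sc tin',pix2w(s,298*k,371*k,None).round(),pix2w(s,477*k,303*k).round(),pix2w(s,445*k,272*k).round())
# dark rim circle fit in top
g=t['p'].max(2)
m=(g<70); m[:150]=0;m[210:]=0;m[:,:285]=0;m[:,340:]=0
v,u=np.nonzero(m);P=np.array([pix2w(t,a,b,30) for a,b in zip(u,v)])
print(cv2.minEnclosingCircle(P[:,:2].astype(np.float32)),len(P))
E
```

```text
tin [ 553. -234.   30.]
cutter [ 742. -231.   40.]
brush [726. -90.  10.]
timer [408.  -5.  57.]
mug [438. 467.  92.]
cactus [670. 414.  90.]
lidS [619. 114. 118.]
lidC [504. 114. 137.]
tin [ 555. -237.    9.]
timer [408.  -5.  56.]
sc tin [ 549. -229.    4.] [621. 136. 138.] [517. 116. 134.]
((555.2806396484375, -232.08421325683594), 88.92936706542969) 394
```

View pics/c1.png

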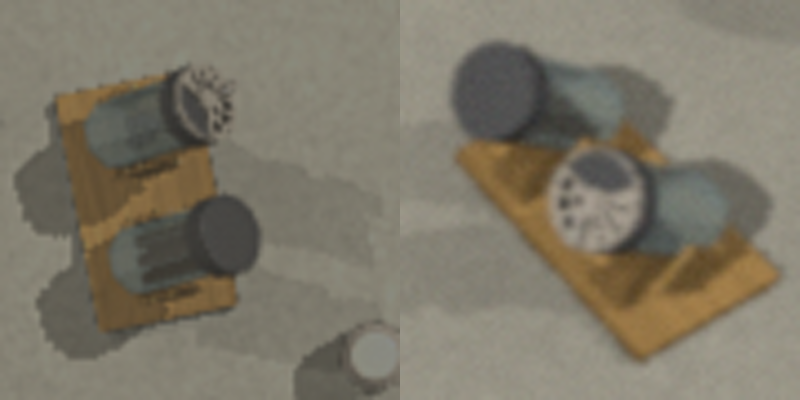

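Confirmed: the far jar (crop (205,105) / (600,200)) has the perforated dial, and the near one has a plain cap. Next I'll compute the rack pose and take a wrist view along the jar axis.

```bash
cat >> h.py <<'E'
def rpy(R): return Ro.from_matrix(R).as_euler('xyz',degrees=True)
c4,s4=np.cos(np.radians(40)),np.sin(np.radians(40))
def jarpose(rx,ry,yaw,side=-55):
    """jar R (columns) and origin in world from rack pose"""
    Rr=Ro.from_euler('z',yaw,degrees=True).as_matrix()
    z=Rr@[-c4,0,s4]; x=Rr@[s4,0,c4]; y=np.cross(z,x)
    return np.c_[x,y,z], np.array([rx,ry,0])+Rr@[45,side,56.5]
def wpose():
    T=np.eye(4);T[:3,:3]=Ro.from_euler('xyz',get_orientation(),degrees=True).as_matrix();T[:3,3]=get_eef_pos()
    return T
def snap(name):
    T=wpose();p,d=read_camera('wrist');i=camera_info('wrist');M=T@i['mount'];R=M[:3,:3].T
    np.savez(f'{name}.npz',p=p,d=d,mtx=i['mtx'],R=R,t=-R@M[:3,3]);return p
def proj(f,X):
    q=f['mtx']@(f['R']@np.asarray(X,float)+f['t']);return q[:2]/q[2]
E
python3 - <<'E'
from h import *
t=load('top')
w=lambda x,y,z:pix2w(t,170+x*.225,140+y*.225,z)
print('base depth',[w(x,y,None)[2].round() for x,y in [(70,110),(110,315),(200,300),(90,200)]])
A,B,C=[w(x,y,12) for x,y in [(58,97),(103,330),(235,305)]]
print(A,B,C,np.linalg.norm(A-B),np.linalg.norm(B-C))
e=B-A; yaw=np.degrees(np.arctan2(e[1],e[0]))-90
Rr=Ro.from_euler('z',yaw,degrees=True).as_matrix()
o=(A+B)/2-Rr@[92.5,0,0]; print('rack',o,yaw)
J,o0=jarpose(o[0],o[1],yaw); print(J.round(3),o0,'mouth',o0+122*J[:,2])
m=o0+122*J[:,2]
np.savez('rack.npz',o=o,yaw=yaw)
for rot in range(0,360,30):
    z=-J[:,2]; R=np.c_[J[:,0],-J[:,1],z]@Ro.from_euler('z',rot,degrees=True).as_matrix()
    q=ik(m+J[:,2]*70,rpy(R)); print(rot,None if q is None else np.round(q))
# grip and pour
for s in (1,-1):
    R=np.c_[-s*J[:,2],-s*J[:,1]*-1,-J[:,0]]; R[:,1]=np.cross(R[:,2],R[:,0])
    for a in (0,40,80,95):
        Ra=Ro.from_rotvec(J[:,1]*np.radians(a)).as_matrix()@R
        p=(o0+72*J[:,2]-19*J[:,0]) if a==0 else np.array([555,-170,200.])
        q=ik(p,rpy(Ra)); print('grip',s,a,(Ra@R.T@J[:,2]).round(2),None if q is None else np.round(q))
E
```

```text
base depth [np.float64(15.0), np.float64(14.0), np.float64(15.0), np.float64(13.0)]
[640.48111529 271.3062381   12.        ] [433.08929321 232.83970547  12.        ] [452.92890863 116.47831944  12.        ] 210.92899752635148 118.040596831093
rack [553.65417111 161.12415125  12.        ] -259.49232648857713
[[-0.117 -0.983  0.14 ]
 [ 0.632 -0.182 -0.753]
 [ 0.766  0.     0.643]] [599.52532377 215.39971991  56.5       ] mouth [616.56889301 123.50953281 134.92008838]
0 [ -2.  42.  23.  89. -57.  89.  51.]
30 [ -2.  42.  23.  89. -57.  89.  21.]
60 [ -2.  42.  23.  89. -57.  89.  -9.]
90 [ -2.  42.  23.  89. -57.  89. -39.]
120 [ -2.  42.  23.  89. -57.  89. -69.]
150 [ -2.  42.  23.  89. -57.  89. -99.]
180 [  -2.   42.   23.   89.  -57.   89. -129.]
210 [  -2.   42.   23.   89.  -57.   89. -159.]
240 [ 12.  41.   0.  87. -46.  81. 163.]
270 [ 35.  46. -36.  86. -24.  71. 116.]
300 [ 21.  41. -13.  87. -39.  77.  98.]
330 [ -2.  42.  23.  89. -57.  89.  81.]
grip 1 0 [ 0.14 -0.75  0.64] [-59.  47.  34.  94.  15.  61. -30.]
grip 1 40 [ 0.03 -0.17  0.98] [-61.  55.  49. 119.  52.  53. -55.]
grip 1 80 [-0.09  0.49  0.87] [-55.  85.  43. 111.  58.  78. -76.]
grip 1 95 [-0.13  0.7   0.71] [-52.  96.  45. 106.  57.  87. -79.]
grip -1 0 [ 0.14 -0.75  0.64] [-33.  42.  -7.  92.  41.  74. 129.]
grip -1 40 [ 0.03 -0.17  0.98] [-47.  46.  29. 119.  64.  68. 116.]
grip -1 80 [-0.09  0.49  0.87] [-41.  74.  25. 110.  69.  97.  96.]
grip -1 95 [-0.13  0.7   0.71] [-43.  88.  34. 105.  65.  99.  95.]
```

```bash
python3 - <<'E'
from h import *
k=np.load('rack.npz');J,o0=jarpose(*k['o'][:2],float(k['yaw'])); m=o0+122*J[:,2]
R=np.c_[J[:,0],-J[:,1],-J[:,2]]; r=rpy(R)
P=m+J[:,2]*90
movep(P+[0,0,110],r); movep(P,r); move_gripper(0)
a=snap('w1'); servo_line(P+J[:,1]*35,orientation=list(r)); b=snap('w2'); print(get_time_s(),get_opening())
for n in('w1','w2'): print(proj(load(n),m))
out=[]
for n,p in(('w1',a),('w2',b)):
    u,v=proj(load(n),m).astype(int); print(u,v)
    out.append(cv2.resize(p[max(v-70,0):v+70,max(u-70,0):u+70],(400,400),interpolation=cv2.INTER_CUBIC))
cv2.imwrite('pics/w12.png',np.hstack(out))
E
```

```text
5.0833 0.0060220247033479415
[253.45710374 196.6122613 ]
[292.3542557  196.89192159]
253 196
292 196
```

View pics/w12.png

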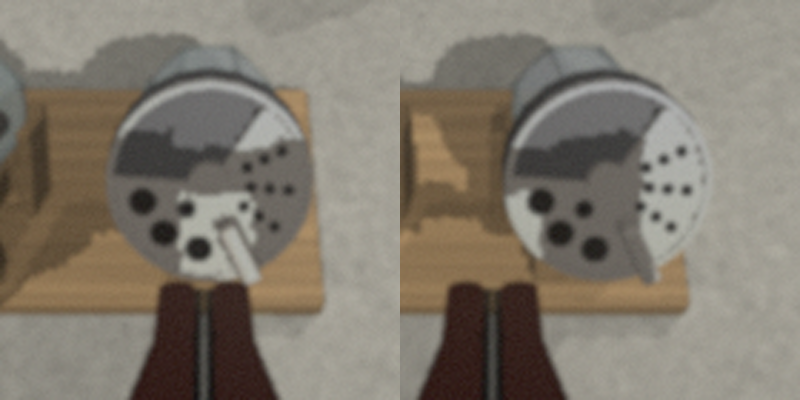

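```bash
cat >> h.py <<'E'
def cloud(f,u0,u1,v0,v1):
    v,u=np.mgrid[v0:v1,u0:u1].reshape(2,-1); d=f['d'][v,u]; u,v,d=u[d>0],v[d>0],d[d>0]
    X=np.linalg.inv(f['mtx'])@np.vstack([u*d,v*d,d]); return (X.T-f['t'])@f['R']
E
python3 - <<'E'
from h import *
k=np.load('rack.npz');J,o0=jarpose(*k['o'][:2],float(k['yaw'])); print(o0)
for n,u in(('w1',253),('w2',292)):
    L=(cloud(load(n),u-60,u+60,110,262)-o0)@J
    S=L[(abs(L[:,2]-121)<9)&(np.hypot(L[:,0]-5,L[:,1])<42)]
    A=np.c_[S[:,:2],np.ones(len(S))]
    for _ in range(5):
        c=np.linalg.lstsq(A,S[:,2],rcond=None)[0]; r=S[:,2]-A@c; g=abs(r)<2.0; S,A=(S[g],A[g]) if g.sum()>300 else (S,A)
    cc=cv2.minEnclosingCircle(S[:,:2].astype(np.float32)); ext=np.percentile(S[:,:2],[1,99],axis=0)
    print(n,'plane',c,len(S),'circ',cc,'ext',ext.round(1).tolist(), ext.mean(0))
    ctr=ext.mean(0); h=L[:,2]-np.c_[L[:,:2],np.ones(len(L))]@c
    F=L[(h>7)&(h<17)&(np.hypot(*(L[:,:2]-ctr).T)<36)]
    f=F[:,:2].mean(0)-ctr; print('fin',len(F),f,np.degrees(np.arctan2(f[1],f[0]))%360,np.hypot(*f), np.percentile(h[(np.hypot(*(L[:,:2]-ctr).T)<36)],[95,99]))
    if len(F)>3: print(np.degrees(np.arctan2(*cv2.fitLine(F[:,:2].astype(np.float32),2,0,.01,.01)[1::-1].ravel())))
E
```

```text
[599.52532377 215.39971991  56.5       ]
w1 plane [-1.30728153e-02 -6.61009278e-03  1.16280974e+02] 2288 circ ((4.125476360321045, -1.766599416732788), 32.85181427001953) ext [[-26.5, -32.9], [34.4, 29.1]] [ 3.91827547 -1.93572775]
fin 166 [-17.98829755  -9.1948246 ] 207.07411532423785 20.20207039323496 [130.46338943 135.98967487]
26.23904
w2 plane [-1.28546752e-02 -7.20408365e-03  1.16290752e+02] 2310 circ ((4.085384368896484, -1.7115726470947266), 32.89540100097656) ext [[-27.1, -33.1], [33.7, 29.5]] [ 3.30185346 -1.80118663]
fin 153 [-17.33528795  -8.86241334] 207.07772742893818 19.469324037600103 [122.73041107 135.38839535]
26.154741
```

```bash
cat >> h.py <<'E'
def jar():
    k=np.load('rack.npz');J,o0=jarpose(*k['o'][:2],float(k['yaw'])); return J,o0+J@[4.1,-1.75,-5.2]
J,O=jar()
def pushpose(th,off,h,r=21.5,al=90):
    """tool at dial angle th, off mm behind the fin plane, h above the face; al: tool-x angle minus th"""
    c,s=np.cos(np.radians(th)),np.sin(np.radians(th))
    p=O+J@[r*c+off*s,r*s-off*c,121.5+h]
    a=(th+al+180)%360-180
    R=J@Ro.from_euler('z',a,degrees=True).as_matrix()@np.diag([1,-1,-1.])
    return p,rpy(R)
def look(n):
    movep(O+J@[0,0,212.],rpy(J@np.diag([1,-1,-1.]))); snap(n)
    L=(cloud(load(n),190,320,90,270)-O)@J; h=L[:,2]-121.5; q=np.hypot(L[:,0],L[:,1])
    F=L[(h>6.5)&(h<17)&(q<36)]; f=F[:,:2].mean(0)
    S=L[(abs(h)<3)&(q<40)]; print('centre',np.percentile(S[:,:2],[1,99],axis=0).mean(0),S[:,2].mean())
    print('fin',len(F),f,np.degrees(np.arctan2(f[1],f[0])),np.degrees(np.arctan2(*cv2.fitLine(F[:,:2].astype(np.float32),2,0,.01,.01)[1::-1].ravel())),get_time_s())
E
python3 - <<'E'
from h import *
p,r=pushpose(207,20,40); movep(p,list(r))
p,r=pushpose(207,20,4.5)
print('hit',servo_line(p,rate=60,orientation=list(r),force_limit=5), get_contact_force())
for th in np.linspace(207,360,12):
    p,r=pushpose(th,13,4.5)
    if servo_line(p,rate=28,orientation=list(r),force_limit=12): print('force',th,get_contact_force());break
print(get_time_s(),get_qpos())
p,r=pushpose(360,17,4.5) ; servo_line(p,rate=40,orientation=list(r))
p,r=pushpose(360,17,45) ; servo_line(p,rate=100,orientation=list(r))
look('w3')
E
```

```text
hit False [-0.56331869 -0.09186804  0.6985388 ]
11.5667 [ 13.42005173  41.60920251 -10.3703662   90.08008238 -43.61701888
  71.44980885 127.89250021]
centre [2.57664072 0.87531438] 121.79115005099457
fin 172 [22.37669277  1.36970635] 3.502778469110119 0.31366006 13.7083
```

```bash
python3 - <<'E'
from h import *
f=load('w3');u,v=proj(f,O+J[:,2]*121.5).astype(int);print(u,v)
cv2.imwrite('pics/w3.png',cv2.resize(f['p'][v-60:v+60,u-60:u+60],(480,480),interpolation=cv2.INTER_CUBIC))
# plan check
R0=np.c_[-J[:,2],J[:,1],-J[:,0]]; print(np.linalg.det(R0))
for s in(1,-1):
    R=R0@np.diag([s,s,1.])
    for a in(0,-40,-80,-95,-110):
        Q=Ro.from_rotvec(J[:,1]*np.radians(a)).as_matrix(); 
        M=np.array([555,-225,110.]) # mouth target
        p=O+J@[-19,0,72] if a==0 else M+Q@J@[-19,0,72-122.]
        q=ik(p,rpy(Q@R)); print(s,a,p.round(),(Q@J[:,2]).round(2),None if q is None else np.round(q))
E
```

```text
253 196
-0.9999999999999994Traceback (most recent call last):
  File "<stdin>", line 12, in <module>
  File "h.py", line 10, in rpy
    def rpy(R): return Ro.from_matrix(R).as_euler('xyz',degrees=True)
                       ~~~~~~~~~~~~~~^^^
  File "scipy/spatial/transform/_rotation.pyx", line 1143, in scipy.spatial.transform._rotation.Rotation.from_matrix
ValueError: Non-positive determinant (left-handed or null coordinate frame) in rotation matrix 0: [[-0.13970139 -0.98323049  0.11722338]
 [ 0.75319825 -0.18236721 -0.63200838]
 [-0.64278761  0.         -0.76604444]].
```

View pics/w3.png

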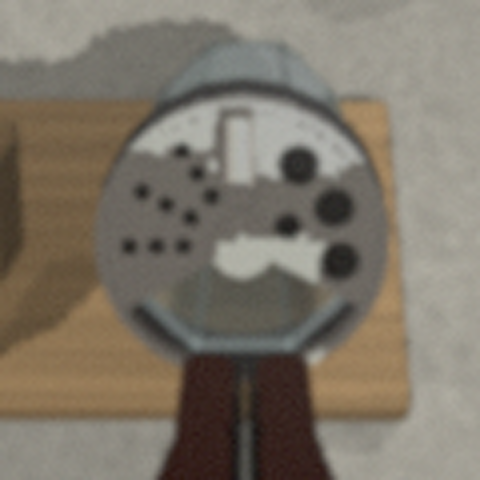

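The fin at (237,145) is almost straight up and the open third lies over the window: the glass and inside are visible at (245,310). So the dial is set. Next I'll plan the grasp.

```bash
cat >> h.py <<'E'
def grip(a=0,mouth=None,s=1,back=0,zj=72,g=0):
    """TCP pose holding the jar pitched lid-down by a deg; mouth: world point of jar mouth (None: in the rack)"""
    Q=Ro.from_rotvec(-J[:,1]*np.radians(a)).as_matrix()
    M=O+122*J[:,2] if mouth is None else np.asarray(mouth,float)
    p=M+Q@J@np.array([-19+back+g,0,zj-122.]); return p,list(rpy(Q@np.c_[J[:,2],J[:,1],-J[:,0]]@np.diag([s,s,1.])))
E
python3 - <<'E'
from h import *
for s in(1,-1):
    for a,M in((0,None),(0,[590,0,260]),(40,[555,-180,200]),(80,[555,-235,110]),(95,[555,-235,110]),(115,[555,-235,110])):
        p,r=grip(a,M,s); q=ik(p,r); print(s,a,p.round(),None if q is None else np.round(q))
    p,r=grip(0,None,s,back=90); print(p, ik(p,r))
E
```

```text
1 0 [612. 156.  88.] [-37.  42.  -1.  92.  37.  72. 132.]
1 0 [585.  26. 213.] [-20.  27. -13. 100.  44.  76. 138.]
1 40 [ 546. -131.  181.] [ -27.   25.   48.  106.  -21.   59. -140.]
1 80 [ 546. -185.  128.] [   4.   51.   47.   88.  -53.   98. -106.]
1 95 [ 547. -191.  140.] [  22.   52.   23.   79.  -47.  104. -114.]
1 115 [ 549. -204.  153.] [  56.   67.  -36.   66.  -23.  104. -142.]
[601.77455377 212.86904828 156.96815001] [-41.59315532  39.77213046  -0.72449479  85.62269716  34.13981019
  80.43325879 134.53219339]
-1 0 [612. 156.  88.] [-61.  48.  36.  93.  13.  61. -28.]
-1 0 [585.  26. 213.] [-45.  27.  21. 102.  32.  67. -31.]
-1 40 [ 546. -131.  181.] [-13.  21.  27. 105. -11.  57.  30.]
-1 80 [ 546. -185.  128.] [ 20.  43.  18.  86. -38.  87.  61.]
-1 95 [ 547. -191.  140.] [ 27.  51.  14.  78. -42. 100.  63.]
-1 115 [ 549. -204.  153.] [ 56.  67. -36.  66. -23. 104.  38.]
[601.77455377 212.86904828 156.96815001] [-59.54094848  42.42889466  28.17625848  87.11744616  18.07532272
  72.93566943 -32.70993771]
```

```bash
python3 - <<'E'
from h import *
p=np.array(get_eef_pos()); servo_line(p+[0,0,130],rate=250)
p,r=grip(s=-1,back=130); movep(p+[0,0,60],r); move_gripper(1.0); movep(p,r)
print('t',get_time_s())
p,r=grip(s=-1,back=25); servo_line(p,rate=200,orientation=r)
p,r=grip(s=-1); print('hit',servo_line(p,rate=70,orientation=r,force_limit=8),get_eef_pos(),p)
move_gripper(0.5,30); print('grip',get_opening()*88,get_grasp_force(),get_contact_force(),get_time_s())
E
```

```text
t 17.325
hit False [612.23245298 155.66214241  87.77811474] [612.3246582  155.98829427  88.02415012]
grip 56.02721281887189 29.97900659451261 [-0.46821397  0.51047023  0.22723885] 19.1083
```

```bash
python3 - <<'E'
from h import *
p,r=grip(s=-1); e=np.array(get_eef_pos()); servo_line(e+[0,0,100],rate=120)
print(get_opening()*88,get_grasp_force(),get_contact_force())
p,r=grip(0,[590,0,240],-1); movep(p,r)
p,r=grip(40,[550,-208,150],-1); movep(p,r)
print(get_opening()*88,get_time_s())
for a,z in((50,100),(60,85),(70,82),(78,82),(85,82)):
    p,r=grip(a,[550,-208,z],-1); servo_line(p,rate=30,orientation=r)
hold(.5); print(get_opening()*88,get_time_s(),get_qpos().round())
s=read_camera('scene')[0]; T=load('scene')
for n in('scene','top'):
    p,d=read_camera(n); cv2.imwrite(f'raw_{n}.png',p)
a=cv2.imread('raw_scene.png')[190:290,130:250];b=cv2.imread('raw_top.png')[130:230,260:380]
cv2.imwrite('pics/pour.png',np.hstack([cv2.resize(x,(400,333),interpolation=cv2.INTER_CUBIC) for x in(a,b)]))
E
```

```text
56.087303942310804 29.981661336205434 [-0.19965706  0.69412414 -4.01019893]
55.69130220806453 21.7167
56.10669319402763 25.2 [ 28.  45.   4.  87. -34.  84.  58.]
```

View pics/pour.png

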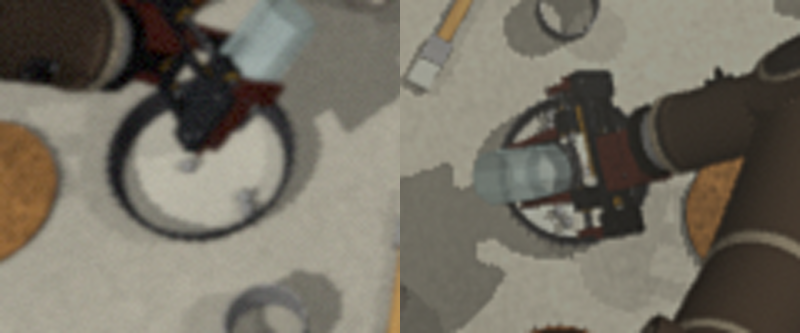

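Some beads have left the jar: the scene half shows them at (188,160) and (247,195). I'll shake it steeper, then check weight and picture.

```bash
python3 - <<'E'
from h import *
print(get_contact_force())
for a in(93,82,95,82,95):
    p,r=grip(a,[550,-208,84],-1); servo_line(p,rate=90,orientation=r)
hold(.3); print(get_contact_force(),get_opening()*88,get_time_s())
p,r=grip(60,[550,-208,120],-1); servo_line(p,rate=80,orientation=r)
p,r=grip(0,[580,0,250],-1); movep(p,r); hold(.2); print(get_contact_force(),get_time_s())
a=read_camera('top')[0];b=read_camera('scene')[0]
cv2.imwrite('raw_top2.png',a)
cv2.imwrite('pics/tin.png',np.hstack([cv2.resize(x,(400,400),interpolation=cv2.INTER_CUBIC) for x in(a[150:210,282:342],b[205:270,158:223])]))
E
```

```text
[ 0.12496172  0.10892265 -2.65913688]
[-0.84001056 -0.71381269 -2.62430321] 55.92963941314012 27.4083
[-0.07797435  0.52321854 -3.47588454] 29.65
```

View pics/tin.png

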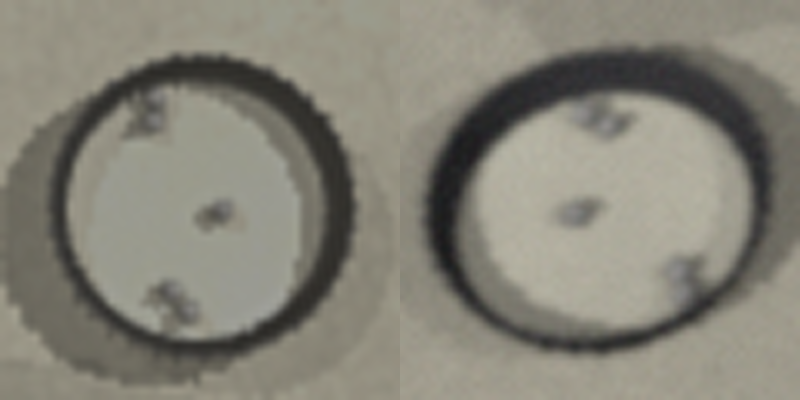

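The tin shows clusters of 2, 1 and 2 beads at (145,110), (215,212) and (172,300), so five, and the jar's weight fell by about that much. I'll lay the jar back and then check the tin from the wrist.

```bash
python3 - <<'E'
from h import *
e=np.array([612.23,155.66,87.78]); _,r=grip(s=-1)
movep(e+[0,0,110],r); servo_line(e+[0,0,25],rate=120,orientation=r)
f0=np.array(get_contact_force())
h=servo_line(e+[0,0,.3],rate=30,orientation=r,force_limit=6)
print(h,get_eef_pos()-e,np.array(get_contact_force())-f0,get_time_s())
E
```

```text
True [-0.29903572  0.13900861  0.51706372] [-0.44022013  0.92538959  8.09723558] 31.975
```

```bash
python3 - <<'E'
from h import *
move_gripper(1.0); p,r=grip(s=-1,back=60); servo_line(p,rate=100,orientation=r)
p,r=grip(s=-1,back=130); servo_line(p+[0,0,60],rate=250,orientation=r)
look_o=rpy(J@np.diag([1,-1,-1.]))
movep(O+J@[0,0,212.]+[0,0,110],look_o); look('w4'); p4=load('w4')['p']
p=np.array(get_eef_pos()); servo_line(p+[0,-40,130],rate=250)
movep([555-81+25,-232,200],[180,0,0]); p5=snap('w5'); print(get_time_s())
f=load('w5');print(proj(f,[555,-232,5]))
u,v=proj(f,[555,-232,5]).astype(int)
cv2.imwrite('pics/end.png',np.hstack([cv2.resize(x,(400,400),interpolation=cv2.INTER_CUBIC) for x in(p4[126:266,183:323],p5[max(v-100,0):v+100,max(u-100,0):u+100])]))
L=(cloud(load('w4'),190,320,90,270)-O)@J
S=L[(abs(L[:,2]-121.5)<3)&(np.hypot(L[:,0],L[:,1])<40)];print(np.percentile(S,[1,50,99],axis=0))
E
```

```text
centre [0.26431589 0.53578931] 121.62172652925585
fin 169 [22.37635264  1.07905275] 2.76083024874138 0.29086497 35.925
38.0417
[255.67034774 123.4801514 ]
[[-31.15832969 -30.47889306 119.37353374]
 [  6.1937682    0.27189602 121.5754592 ]
 [ 31.68696147  31.55047169 124.06771551]]
```

View pics/end.png

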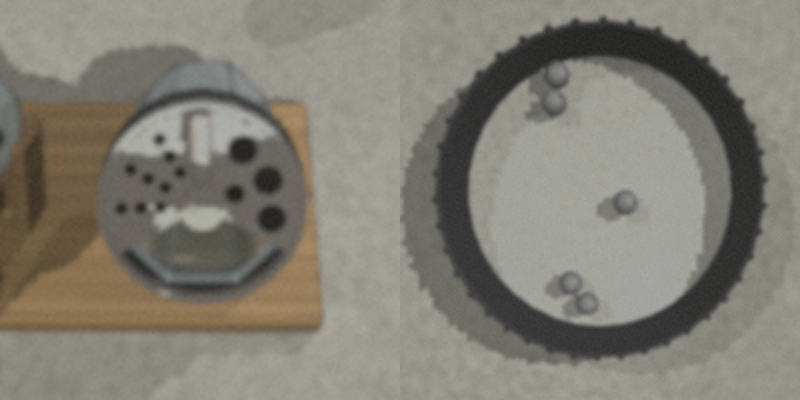

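The tin holds all five beads, at (557,75), (554,102), (625,202), (570,283) and (587,303). The jar lies in its bay with the dial still open. The arm is clear of everything, so I'm handing in.

```bash
python3 - <<'E'
from station import *
print(finish_job())
E
```

```text
the job is handed in; nothing more can be done
None
```

The dial is set to its open third, all five beads are in the tart tin, the jar is back in its own bay, and the job was handed in at about 38 s of the 67 s allowed.

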